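# Hold a safety flap's hinge in line for its pin

### The arm

A 6-joint arm with a two-finger parallel gripper is mounted at the origin on a cart in front of the work surface, level with it; the furniture and walls round the work are solid. World frame = base frame: x ahead of the robot, y to its left, z up, the work surface at z = 0. Lengths are in m, angles in rad, forces in N, time in s.
With the tool pointing down it reaches from about 0.3 to 0.775 m from the base axis. Payload 14.6 kg.
Tool frame: the origin (TCP) lies at the very end of the fingers, on their centre line; the grasp point (between the pads) lies 19 mm behind it; z points along the fingers, y is the line along which they close (so a half turn about z gives the same grasp; the last joint's range is limited). The gripper opens to 94 mm and grips with 3 to 60 N. Pads are 16 mm wide; open, the fingers measure 119 mm over their backs; the gripper's body (75 mm by 177 mm) begins 78 mm behind the grasp point.
Start: joints at [1.203, 0.3, 1.521, -0, 1.321, -0.067], TCP at [0.163, 0.525, 0.205] pointing down, gripper open.
Joint ranges: [-3.03, 3.03], [-0.79, 2.21], [0.23, 2.52], [-1.04, 4.18], [0, 3.07], [-2.55, 2.55]. Speed limits (rad/s): [2.22, 2.22, 2.57, 3.14, 3.14, 3.14].

### API

Orientations are given as a unit quaternion [w, x, y, z].
In Python, from station import observe, read_camera, camera_info, close_job gives the robot as it stands.
- The arm moves only by the shell command python3 -m creep 'ROWS' [FORCE]. ROWS is JSON, a list of rows, each a list of 7 numbers: the gripper's target within -1 to 1 (shut at 1, half-way at 0, fully open at -1), then the shift along the tool's x, y, z in mm, then the turn, a rotation vector about the tool's x, y, z in degrees. In form: [[grip, dx, dy, dz, ax, ay, az], ...]. A call has 1 to 20 rows; each row shifts and turns the commanded pose from where the row before left it, along the tool's axes as they then stand; what a row does not reach is not made up. A row lasts 1/12 s, in which the tool goes at most 41.7 mm and 7.16 degrees, less where a joint would pass 70% of its speed; a pose out of reach is approached as far as the arm can. A call is refused whole if a number of a shift passes 41.7 or a number of a turn 7.16, either way. A call with a gripper value outside its range is refused whole. The fingers move at their own pace and stop on an object; FORCE is the grip in N (left out, the last holds). Time passes only in rows, so rows that do not move let the fingers close. It gives the time, the measured TCP pose, the force, the opening and the grip force at its end, in the units of the state.
- observe(): the state, without advancing time (a new reading comes with each control period).
- read_camera(name): name is "scene" or "side" or "wrist"; returns the picture (384x512x3 uint8, blue, green, red); there is no depth.
- camera_info(name): a dict with "intrinsics" (3x3 intrinsics, pixels), "dist" ([k1, k2, p1, p2, k3] as OpenCV has them; the pictures are not rectified), "camera_from_world" (4x4, takes a point from world to camera coordinates); the wrist camera has in their place "tool_from_camera" (4x4, takes a point from camera to tool coordinates, whose origin is the TCP and whose axes are the flange's). Camera axes: x right, y down, z forward; pixel columns grow to the right and rows downward; lengths in m; the calibration is good to about 2 mm. A picture is of the moment at which its call begins: read the wrist's pose just before it. camera_info takes no time and is no camera call.
- close_job(): hands the job in; it is judged then, once.
The state is a dict: "time": time; "qpos": joint angles; "dq": joint speeds; "joint_torque": joint torques, N m; "tool_pos": TCP position; "eef_rot": TCP orientation; "force": force on the tool from outside, world axes, zero at the start; "moment": the same for the moment, N m; "grip_width": opening from 0.0 (shut) to 1.0 (fully open); "finger_force": force on a finger pad.
Only numpy, scipy, OpenCV 4.12 (cv2) and the standard library are available. Lean on these libraries where they do the work, as an engineer would, in place of code of your own. Each camera call takes 0.05 s, during which the arm holds its last target. There are 200 camera calls.

### The job

Refit the safety flap on the hinge block: of the two flaps in the wooden rack, draw out the one whose hinge barrel has three knuckles, lower it upright onto the block so that its knuckles mesh with the block's two, and press it down until the sprung interlock plunger between them is fully home and the pin holes line up. Finish holding it there, still gripped and pressed down, so that a colleague can push the pin through; leave the other flap and the things lying about where they are.

Things in the scene. Friction and masses are not known exactly. Their poses are not given: they have to be found in the camera images.
- flap: the flap to fit, about 0.2 kg: upright black frame 8 mm thick (x), 100 mm wide (y), with a clear window, and a row of three steel knuckles 16 mm across under its lower edge. Origin: middle of the middle knuckle, on the axis of the 7 mm pin hole; y along that axis, z up. The frame spans 10.5 to 106.5 mm above the origin. Starts upright in one bay of the rack, origin 28 mm above the table
- flap_rim (a point): middle of the plain upper rim of that frame, the place to grip it across its 8 mm: 89 mm above the flap's origin, 17 mm below its top edge
- flap_knuckle (a point): the flap's middle knuckle (same point as its origin): 18 mm long; the outer two are 14 mm long, centred 33 mm either side, so 80 mm over all with two gaps of 17 mm. All knuckle ends have 1.5 mm chamfers. A steel hinge leaf with three screws is on the frame's -x face above them
- spare: the other flap, alike but with two knuckles only (14.5 mm long, centred 17.5 mm either side of the middle), so it cannot mesh with the block; same origin and axes; in the rack's other bay; leave it
- rack: wooden rack, fixed, 64 mm deep (x), 246 mm wide (y), 78.5 mm high: three uprights whose 10 mm grooves hold the flaps by their side edges, 40 mm deep; the flaps slide straight up out of them. Bays centred at y = -57.5 and +57.5 mm, the knuckles hanging free between the uprights. Origin: centre of its underside, z up
- hinge_block: the hinge block, fixed: grey foot 100 x 130 x 12 mm, on it an aluminium block 34 x 96 mm with a black switch box at its -x side, and on top two steel knuckles 16 mm across, 14.5 mm long, centred 17.5 mm either side of the middle (20.5 mm apart), so the flap's knuckles enter with about 1.2 mm to spare at each side. Origin: centre of its underside; y along the pin axis, z up
- block_axis (a point): middle of the block's pin axis, 70 mm above the table, midway between its knuckles, with the block's axes. The flap's origin belongs here, its y axis along this one (either way round). Under it a greased 45-degree vee saddle along y takes the flap's knuckles; seated on both sides of the vee the holes are in line, but a flap held some mm off in x rides up one side and sits high
- plunger (a joint): the interlock plunger, m: 0 = up, 0.0075 = fully home (the stop is at 0.0077). A spring pushes it up with 3 N at the top and 7 N when home, more than the flap weighs
- plunger_head (a point): top of the plunger's round steel head, 9 mm across, in the middle of the gap between the block's knuckles; when up it stands 0.5 mm below the pin axis. The flap's middle knuckle rests on it and pushes it down 7.5 mm
- hinge_pin: the steel hinge pin, 6 mm x 100 mm with a tapered nose and a square head, lying on the table; for the colleague, leave it
- tape_roll: roll of black tape, 62 mm across, 19 mm high, lying on the table; leave it
- fuse_box: small card box 38 x 58 x 18 mm on the table; leave it
- mug: white mug, 101 mm high, at the back of the table; leave it
- marker: red and white felt pen, 135 mm long, lying at the front of the table; leave it
Things that resemble listed ones, but are neither listed nor needed, are in the scene too. What is shaped like the hinge_block but yellow is not meant.

How it is judged:
By the outcome, as a careful person would: the job done as asked, in the order asked, and still so for the second after the job is handed in, while the arm keeps its last pose, push and grip.
It also fails if it takes over 37 s, if anything falls off the work surface, if the arm or the gripper's body presses on something with over 40 N, if the wrist force passes 120 N, or if a joint passes its speed limit or range.

## Working session

There is one attempt and no reset: what is moved stays moved. The work goes in short steps, Python scripts to look and compute and a shell command to move; the robot and the scene stay as the last step left them, time stands still between calls to the robot, and variables do not carry over. Pictures are saved under pics/ and viewed, at most 10 in all, crops included, and the job is handed in when it is done.

```bash
mkdir -p pics; cat > h.py <<'E'
import numpy as np, cv2
from station import observe, read_camera, camera_info
def snap(n,f):
    im=read_camera(n); cv2.imwrite('pics/'+f,im); return im
E
python3 - <<'E'
from h import *
np.set_printoptions(precision=4,suppress=True)
for n in("scene","side"):
    snap(n,n+'.png'); c=camera_info(n); print(n,np.array(c['intrinsics']),c['dist'],np.array(c['camera_from_world']))
c=camera_info('wrist');print(c)
o=observe();print(o)
a=cv2.imread('pics/scene.png');b=cv2.imread('pics/side.png')
cv2.imwrite('pics/a1.png',cv2.resize(a,(800,600)));cv2.imwrite('pics/b1.png',cv2.resize(b,(800,600)))
E
```

```text
scene [[437.5864   0.     251.5183]
 [  0.     437.5864 192.5403]
 [  0.       0.       1.    ]] [-0.006  0.     0.     0.     0.   ] [[ 0.8216 -0.57    0.0099 -0.4462]
 [-0.3116 -0.4635 -0.8295  0.2807]
 [ 0.4774  0.6784 -0.5584  1.0113]
 [ 0.      0.      0.      1.    ]]
side [[459.2162   0.     261.9182]
 [  0.     459.2162 191.4086]
 [  0.       0.       1.    ]] [-0.1841  0.      0.      0.      0.    ] [[-0.9963 -0.0854  0.0101  0.5599]
 [-0.0614  0.6241 -0.7789  0.1077]
 [ 0.0602 -0.7766 -0.6271  1.1809]
 [ 0.      0.      0.      1.    ]]
{'intrinsics': array([[286.9755,   0.    , 251.7437],
       [  0.    , 286.9755, 195.468 ],
       [  0.    ,   0.    ,   1.    ]]), 'dist': array([-0.0692,  0.    ,  0.    ,  0.    ,  0.    ]), 'tool_from_camera': array([[-0.0013, -0.9665, -0.2565,  0.0741],
       [ 1.    , -0.0012, -0.0004,  0.0005],
       [ 0.0001, -0.2565,  0.9665, -0.1788],
       [ 0.    ,  0.    ,  0.    ,  1.    ]])}
{'time': 0.1, 'qpos': array([ 1.2034,  0.3004,  1.5215, -0.    ,  1.3207, -0.0666]), 'dq': array([ 0.0001, -0.0017, -0.0024, -0.0024, -0.0026, -0.0004]), 'joint_torque': array([  0.002 , -53.2651, -35.328 ,   0.071 ,   0.0235,  -0.0001]), 'tool_pos': array([0.1629, 0.5251, 0.2049]), 'eef_rot': array([-0.0001,  0.1498,  0.9887, -0.0005]), 'force': array([0.3046, 0.2352, 0.1004]), 'moment': array([ 0.0256, -0.0327,  0.0582]), 'finger_force': 0.0, 'grip_width': 1.0015178952091313}
```

View pics/a1.png

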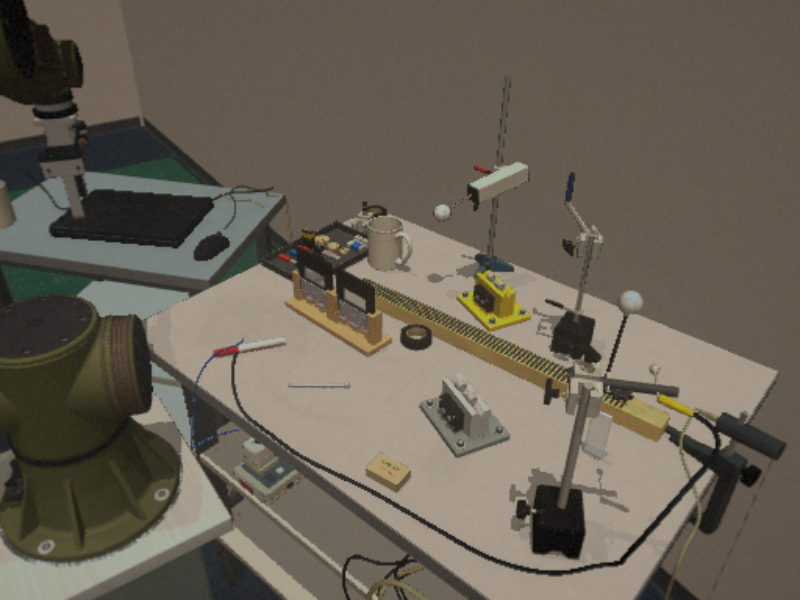

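View pics/b1.png

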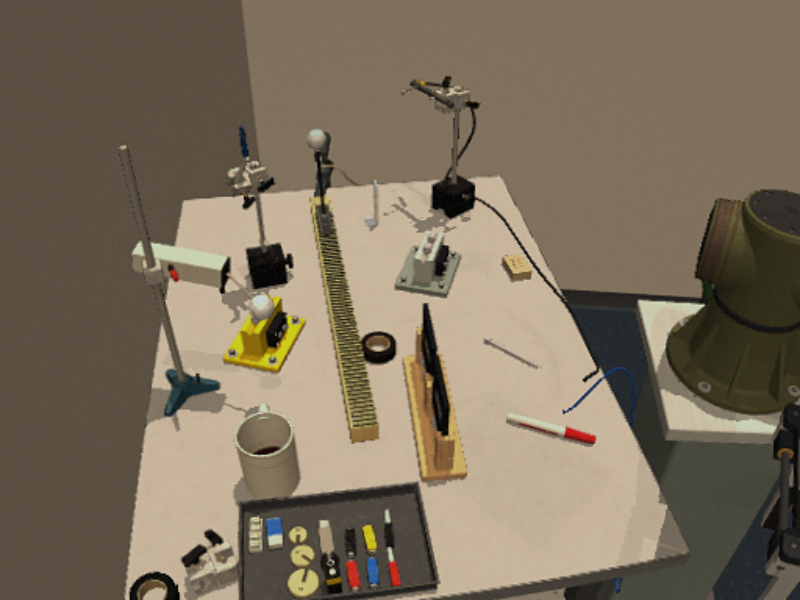

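The scene view shows the grey block at (463,415), the yellow look-alike at (493,300) and the rack flaps at (315,280) and (355,310). The side view shows the grey block at (428,270) and the rack at (432,400). I can't count knuckles at this size, so I'll crop closer.

```bash
python3 - <<'E'
from h import *
a=cv2.imread('pics/scene.png');b=cv2.imread('pics/side.png')
p=a[150:232,178:258]; q=a[232:300,262:330]; r=b[140:195,245:300]; s=b[190:310,250:305]
f=lambda i,k:cv2.resize(i,None,fx=k,fy=k,interpolation=cv2.INTER_CUBIC)
out=np.zeros((600,800,3),np.uint8)
P=f(p,5);out[:410,:400]=P
Q=f(q,5);out[:340,400:740]=Q
R=f(r,4);out[342:562,400:620]=R
cv2.imwrite('pics/crop1.png',out)
E
```

```text
(no output)
```

View pics/crop1.png

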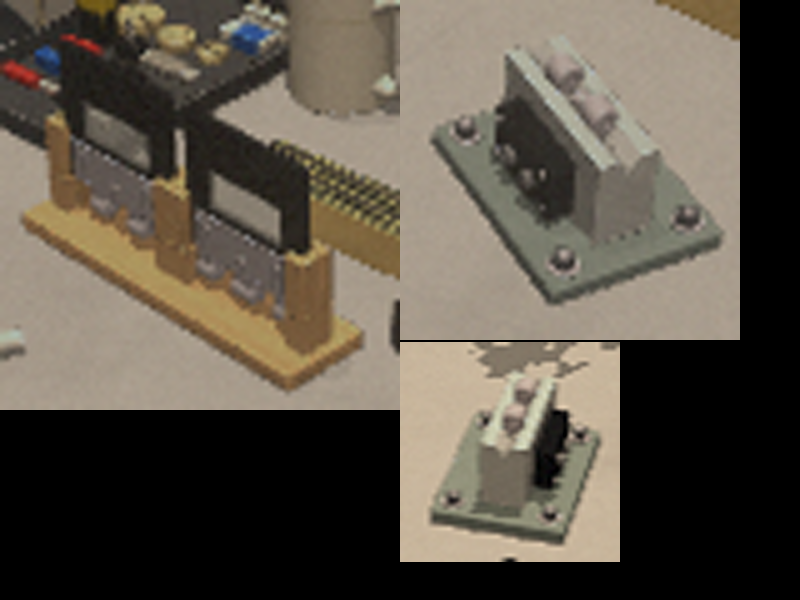

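```bash
cat >> h.py <<'E'
def ray(n,px,info=None,T=None):
    c=camera_info(n); p=cv2.undistortPoints(np.array([[px]],float),np.array(c['intrinsics']),np.array(c['dist']))[0,0]
    if n=='wrist':
        from scipy.spatial.transform import Rotation as R
        o=T; W=np.eye(4);q=o['eef_rot'];W[:3,:3]=R.from_quat([q[1],q[2],q[3],q[0]]).as_matrix();W[:3,3]=o['tool_pos'];M=W@np.array(c['tool_from_camera'])
    else: M=np.linalg.inv(np.array(c['camera_from_world']))
    return M[:3,3],M[:3,:3]@np.array([p[0],p[1],1])
def onz(n,px,z,T=None):
    o,d=ray(n,px,T=T); return o+d*(z-o[2])/d[2]
def proj(n,P):
    c=camera_info(n);M=np.array(c['camera_from_world'])
    return cv2.projectPoints(np.array(P,float),cv2.Rodrigues(M[:3,:3])[0],M[:3,3],np.array(c['intrinsics']),np.array(c['dist']))[0][:,0]
E
python3 - <<'E'
from h import *
np.set_printoptions(precision=4,suppress=True)
S=lambda u,v,z:onz('scene',(u-.5,v-.5),z)
C=lambda x,y:(x/5+178,y/5+150)
print('rack base',S(*C(22,222),0),S(*C(290,390),0),S(*C(362,345),0))
print('flap tops far',S(*C(62,38),.1345),S(*C(175,98),.1345),'near',S(*C(188,112),.1345),S(*C(311,172),.1345))
D=lambda x,y:((x-400)/5+262,y/5+232)
b=[S(*D(432,143),0),S(*D(553,304),0),S(*D(722,244),0)];print('block',np.array(b),np.linalg.norm(b[1]-b[0]),np.linalg.norm(b[2]-b[1]),'ctr',(b[0]+b[2])/2)
E2=lambda x,y:((x-400)/4+245,(y-342)/4+140)
T=lambda u,v,z:onz('side',(u-.5,v-.5),z)
b=[T(*E2(432,524),0),T(*E2(562,544),0),T(*E2(600,440),0)];print('side',np.array(b),'ctr',(b[0]+b[2])/2)
print('knuckles scene',S(*D(565,70),.078),S(*D(598,105),.078),'side',T(*E2(524,387),.078),T(*E2(515,414),.078))
E
```

```text
rack base [0.4641 0.284  0.    ] [0.5132 0.0393 0.    ] [0.5729 0.0515 0.    ]
flap tops far [0.4955 0.2685 0.1345] [0.5168 0.1672 0.1345] near [0.515  0.1492 0.1345] [0.5391 0.0548 0.1345]
block [[ 0.5089 -0.126   0.    ]
 [ 0.4895 -0.252   0.    ]
 [ 0.5863 -0.2686  0.    ]] 0.12751056347008652 0.09814817366105165 ctr [ 0.5476 -0.1973  0.    ]
side [[ 0.6016 -0.143   0.    ]
 [ 0.5068 -0.1291  0.    ]
 [ 0.4835 -0.2602  0.    ]] ctr [ 0.5425 -0.2016  0.    ]
knuckles scene [ 0.5439 -0.1871  0.078 ] [ 0.5407 -0.2166  0.078 ] side [ 0.5413 -0.2106  0.078 ] [ 0.5455 -0.1756  0.078 ]
```

```bash
python3 - <<'E'
from h import *
np.set_printoptions(precision=2,suppress=True)
a=cv2.imread('pics/scene.png'); x0,y0,k=182,178,12
im=cv2.resize(a[y0:y0+50,x0:x0+66],None,fx=k,fy=k,interpolation=cv2.INTER_LANCZOS4)
im=cv2.convertScaleAbs(im,alpha=1.5,beta=10)
th=np.radians(11.3);Y=np.array([-np.sin(th),np.cos(th),0]);X=np.array([np.cos(th),np.sin(th),0]);c=np.array([.5185,.168,0])
for s in(-1,1):
  for offs,col in(((-.033,0,.033),(0,0,255)),((-.0175,.0175),(255,0,0))):
    P=proj('scene',[c+Y*(s*.0575+o)-X*.0+[0,0,.020] for o in offs])
    for u,v in P:
        cv2.circle(im,(int((u+.5-x0)*k),int((v+.5-y0)*k)),4,col,-1)
cv2.imwrite('pics/k.png',im);print(im.shape)
E
```

```text
(600, 792, 3)
```

View pics/k.png

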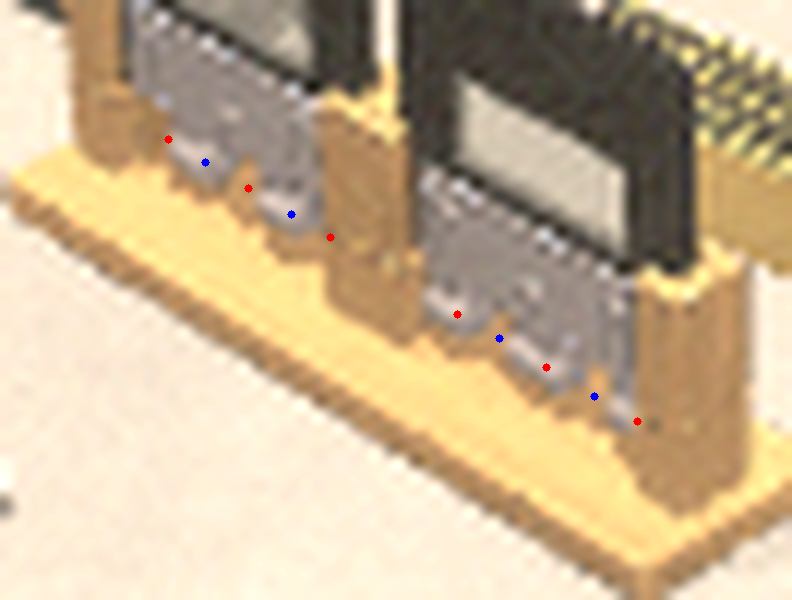

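The flap in the near bay (the -y bay, top rim around scene px (355,310) in the 800-wide view) has three knuckles, and they fall on the red marks. The far flap at (315,280) has two, on the blue marks. The two candidates for the block are the grey one, which I'm taking, and the yellow one, which I'm not.

Next I turn the tool to the rack's yaw and move above the near bay.

```bash
python3 -m creep '[[-1,0,0,0,0,0,6.83],[-1,0,0,0,0,0,6.83],[-1,0,0,0,0,0,6.83],[-1,0,0,0,0,0,6.83],[-1,0,0,0,0,0,6.83],[-1,0,0,0,0,0,6.83],[-1,0,0,0,0,0,6.83],[-1,0,0,0,0,0,6.83],[-1,0,0,0,0,0,6.83]]'
python3 -m creep '[[-1,-20,10,0,0,0,0],[-1,-30,17,0,0,0,0],[-1,-30,17,0,0,0,0],[-1,-30,17,0,0,0,0],[-1,-30,17,0,0,0,0],[-1,-30,17,0,0,0,0],[-1,-30,17,0,0,0,0],[-1,-30,17,0,0,0,0],[-1,-30,17,0,0,0,0],[-1,-30,17,0,0,0,0],[-1,-30,17,0,0,0,0],[-1,-30,17,0,0,0,0],[-1,-30,17,0,0,0,0],[-1,-30,17,0,0,0,0],[-1,-30,17,0,0,0,0],[-1,-30,17,0,0,0,0],[-1,-11,12,0,0,0,0],[-1,0,0,0,0,0,0]]'
python3 - <<'E'
from h import *
import pickle
o=observe(); pickle.dump(o,open('o1.pkl','wb')); im=snap('wrist','w1.png'); print(o['time'],o['tool_pos'],o['eef_rot'])
cv2.imwrite('pics/w1b.png',cv2.resize(im,(800,600)))
S=lambda u,v,z:onz('scene',(u*.64-.5,v*.64-.5),z)
print('stand',S(558,550,0),S(585,545,0), 'side',onz('side',(455*.64,212*.64),0))
E
```

```text
time: 0.85
tool_pos: [0.1629, 0.5252, 0.2051]
eef_rot: [0.0, 0.636, 0.771, -0.0]
force: [0.1, -0.2, -0.4]
grip_width: 0.999
finger_force: 0.0
time: 2.35
tool_pos: [0.5304, 0.1056, 0.2047]
eef_rot: [-0.0, 0.635, 0.772, -0.0]
force: [-0.4, 0.5, -0.4]
grip_width: 1.002
finger_force: 0.0
2.35 [0.53039577 0.10564719 0.20473578] [-1.68301394e-04  6.35267414e-01  7.72292140e-01 -3.67582398e-04]
stand [ 0.49637082 -0.46179063  0.        ] [ 0.53309971 -0.4772157   0.        ] side [ 0.4993658  -0.42387914  0.        ]
```

View pics/w1b.png

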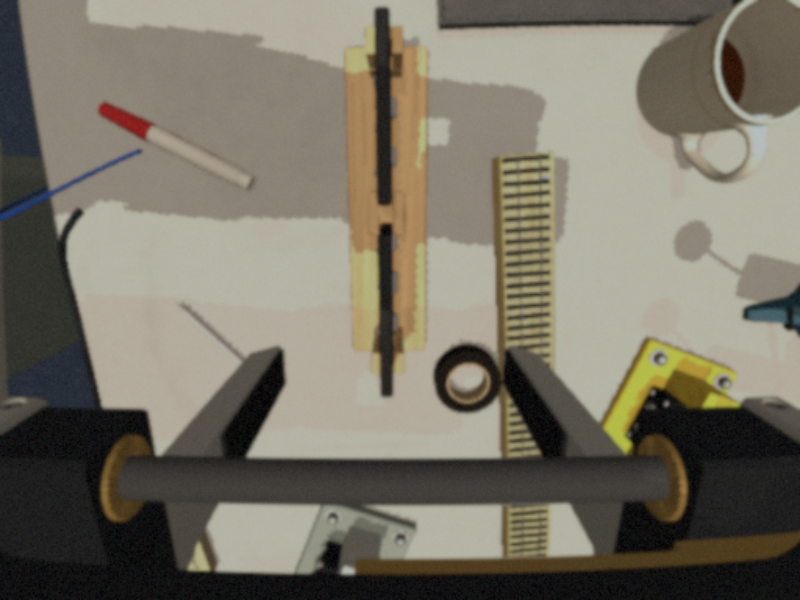

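The wrist view looks down on both flaps. The near flap's top edge runs from (387,226) to (387,394) and the spare lies above it from (382,10) to (386,203). The grey block is at the bottom, at (365,540).

```bash
python3 - <<'E'
from h import *
import pickle
o=pickle.load(open('o1.pkl','rb'))
a=cv2.imread('pics/w1.png');g=cv2.cvtColor(a,6)
for v in (155,175,195,215,235,245): # dark span
    r=g[v,225:275]; m=np.where(r<45)[0]+225; print(v,m.min() if len(m) else 0,m.max() if len(m) else 0,len(m))
W=lambda u,v,z:onz('wrist',(u*.64-.5,v*.64-.5),z,o)
A,B=W(387.5,226,.1345),W(387,394,.1345);print(A,B,np.linalg.norm(A-B),np.degrees(np.arctan2(-(A-B)[0],(A-B)[1])),(A+B)/2)
A,B=W(382,10,.1345),W(386,203,.1345);print(A,B,np.linalg.norm(A-B),np.degrees(np.arctan2(-(A-B)[0],(A-B)[1])))
from scipy.spatial.transform import Rotation as R
q=o['eef_rot'];print(R.from_quat([q[1],q[2],q[3],q[0]]).as_matrix())
E
```

```text
155 243 249 7
175 244 249 6
195 244 249 6
215 243 250 8
235 245 249 5
245 245 249 5
[0.51677346 0.15825769 0.1345    ] [0.53542308 0.05912377 0.1345    ] 0.10087290129390473 10.654276145383863 [0.52609827 0.10869073 0.1345    ]
[0.4935875  0.26422775 0.1345    ] [0.51363654 0.17029016 0.1345    ] 0.09605329782307508 12.047836495544987
[[-1.92870568e-01  9.81223938e-01 -7.26981926e-04]
 [ 9.81224185e-01  1.92870354e-01 -3.53929211e-04]
 [-2.07070552e-04 -7.81594775e-04 -9.99999673e-01]]
```

```bash
python3 -m creep '[[-1,2,-1.8,20,0,0,0],[-1,2,-1.8,25,0,0,0],[-1,0,0,25,0,0,0],[-1,0,0,20,0,0,0],[-1,0,0,12,0,0,0],[-1,0,0,5,0,0,0],[0,0,0,0,0,0,0],[0.4,0,0,0,0,0,0],[1,0,0,0,0,0,0],[1,0,0,0,0,0,0],[1,0,0,0,0,0,0],[1,0,0,0,0,0,0],[1,0,0,0,0,0,0],[1,0,0,0,0,0,0]]' 30
```

```text
time: 3.57
tool_pos: [0.5245, 0.1111, 0.0986]
eef_rot: [0.0, 0.634, 0.773, 0.0]
force: [0.4, -0.4, -0.6]
grip_width: 0.47
finger_force: 0.0
```

```bash
python3 -m creep '[[1,0,0,0,0,0,0],[1,0,0,0,0,0,0],[1,0,0,0,0,0,0],[1,0,0,0,0,0,0],[1,0,0,0,0,0,0],[1,0,0,0,0,0,0],[1,0,0,0,0,0,0],[1,0,0,0,0,0,0]]' 30
```

```text
time: 4.23
tool_pos: [0.5245, 0.1111, 0.0984]
eef_rot: [-0.0, 0.634, 0.773, -0.0]
force: [-0.4, 0.3, -0.2]
grip_width: 0.086
finger_force: 30.0
```

```bash
python3 -m creep '[[1,0,0,0,0,0,0],[1,0,0,-5,0,0,0],[1,0,0,-10,0,0,0],[1,0,0,-12,0,0,0],[1,0,0,-15,0,0,0],[1,0,0,-15,0,0,0],[1,0,0,-15,0,0,0],[1,0,0,-15,0,0,0],[1,0,0,-8,0,0,0],[1,0,0,0,0,0,0]]' 50
python3 - <<'E'
from h import *
im=snap('side','s2.png'); im2=snap('scene','c2.png')
f=lambda i,k:cv2.resize(i,None,fx=k,fy=k,interpolation=cv2.INTER_CUBIC)
cv2.imwrite('pics/m2.png',np.hstack([f(im[140:300,220:350],3),f(im2[120:280,180:316],3)]))
E
```

```text
time: 5.07
tool_pos: [0.5251, 0.1112, 0.1957]
eef_rot: [0.001, 0.634, 0.773, 0.001]
force: [-0.1, -0.6, -1.2]
grip_width: 0.084
finger_force: 50.0
```

View pics/m2.png

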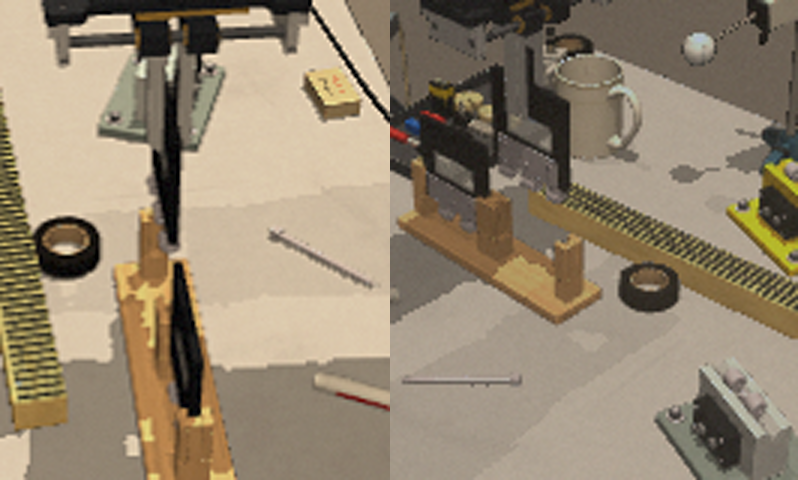

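The flap is out and upright in the gripper, and the spare hasn't moved. I'm now going past the block so the wrist camera can see it clear of the flap.

```bash
python3 -m creep '[[1,-15,-2,0,0,0,0],[1,-28,-5,0,0,0,0],[1,-30,-5,0,0,0,0],[1,-30,-5,0,0,0,0],[1,-30,-5,0,0,0,0],[1,-30,-5,0,0,0,0],[1,-30,-5,0,0,0,0],[1,-30,-5,0,0,0,0],[1,-30,-5,0,0,0,0],[1,-30,-5,0,0,0,0],[1,-30,-5,0,0,0,0],[1,-30,-5,0,0,0,0],[1,-25,-4,0,0,0,0],[1,-15,-2,0,0,0,0],[1,0,0,0,0,0,5],[1,0,0,0,0,0,5],[1,0,0,0,0,0,5],[1,0,0,0,0,0,5],[1,0,0,0,0,0,0]]' 50
python3 - <<'E'
from h import *
import pickle
o=observe(); pickle.dump(o,open('o3.pkl','wb')); im=snap('wrist','w3.png'); print(o['time'],o['tool_pos'],o['eef_rot'])
cv2.imwrite('pics/w3b.png',cv2.resize(im,(800,600),interpolation=cv2.INTER_CUBIC))
E
```

```text
time: 6.75
tool_pos: [0.5377, -0.2763, 0.1926]
eef_rot: [-0.001, 0.76, 0.65, -0.0]
force: [-0.4, 0.2, -3.0]
grip_width: 0.083
finger_force: 50.0
6.75 [ 0.53765327 -0.27627819  0.19261912] [-6.79612333e-04  7.59964277e-01  6.49964471e-01 -1.52339337e-04]
```

View pics/w3b.png

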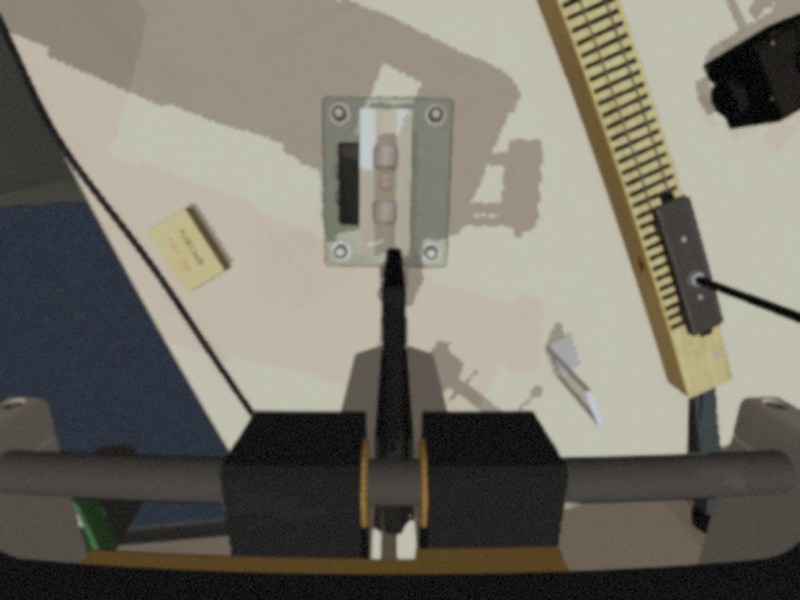

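The block is in full view, with its knuckles at (386,153) and (385,210), the plunger between them at (386,182), and the flap's end at (393,250). I'll refine these in pixels.

```bash
python3 - <<'E'
from h import *
import pickle
np.set_printoptions(precision=4,suppress=True)
c=camera_info('wrist');M=np.linalg.inv(np.array(c['tool_from_camera']))
def pt(P): return cv2.projectPoints(np.array(P,float),cv2.Rodrigues(M[:3,:3])[0],M[:3,3],np.array(c['intrinsics']),np.array(c['dist']))[0][:,0]
for off in(-.005,-.0027,0): print(off,pt([[off+.05,0,.0595],[off+.05,0,-.0365],[off+.04,0,.07]]))
a=cv2.imread('pics/w3.png')
x0,y0,k=200,50,5
im=cv2.resize(a[y0:y0+120,x0:x0+100],None,fx=k,fy=k,interpolation=cv2.INTER_CUBIC)
cv2.imwrite('pics/w3c.png',cv2.convertScaleAbs(im,alpha=1.2))
E
```

```text
-0.005 [[251.3316 156.6461]
 [251.0052 180.482 ]
 [251.3711 166.5621]]
-0.0027 [[251.3271 153.8744]
 [250.9964 176.0151]
 [251.3668 163.95  ]]
0 [[251.3217 150.6052]
 [250.986  170.7272]
 [251.3618 160.8692]]
```

View pics/w3c.png

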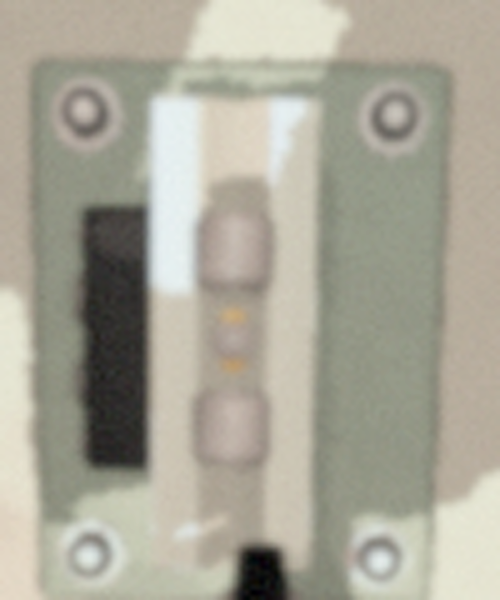

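```bash
python3 - <<'E'
from h import *
import pickle
from scipy.spatial.transform import Rotation as R
np.set_printoptions(precision=4,suppress=True)
o=pickle.load(open('o3.pkl','rb'));q=o['eef_rot'];Rt=R.from_quat([q[1],q[2],q[3],q[0]]).as_matrix()
W=lambda x,y,z:Rt.T@(onz('wrist',(200+x/5-.5,50+y/5-.5),z,o)-o['tool_pos'])*1000
print(Rt)
print('knuckles',W(235,250,.078),W(232,430,.078),'ends',[W(234,y,.074)[0] for y in(210,290,392,467)])
print('plunger',W(232,340,.0695))
print('screws',*[W(x,y,.016) for x,y in((86,110),(395,116),(90,553),(378,557))])
print('foot',*[W(x,y,.012) for x,y in((33,65),(42,590),(450,72),(437,590))])
print('blk top',*[W(x,y,.07) for x,y in((150,97),(320,97),(152,560),(310,565))])
print('flap tip',W(262,548,.1926-.0595))
a=cv2.imread('pics/w3.png');g=cv2.cvtColor(a,6)
print(g[150:215,251])
# dark width by row
for v in range(158,200,3):
    m=np.where(g[v,235:270]<45)[0]+235; print(v,m.min() if len(m) else 0,m.max() if len(m) else 0,g[v,252])
E
```

```text
[[ 0.1551  0.9879 -0.0011]
 [ 0.9879 -0.1551  0.0008]
 [ 0.0007 -0.0012 -1.    ]]
knuckles [ 94.1969  -4.7462 114.6865] [ 59.3753  -5.5333 114.6647] ends [np.float64(102.08365163814167), np.float64(86.7597840062135), np.float64(66.7586727449921), np.float64(51.68396757399906)]
plunger [ 77.0555  -5.6012 123.1764]
screws [129.9806 -40.4178 176.7538] [128.4763  31.5882 176.6642] [ 26.0605 -42.3119 176.6884] [ 24.961   29.3228 176.5995]
foot [140.7871 -53.0908 180.7764] [ 16.1457 -55.2637 180.6978] [138.9881  44.6891 180.6549] [ 16.021   44.7462 180.5747]
blk top [123.9739 -21.5063 122.7265] [123.8849  12.0087 122.6852] [ 31.9713 -22.7494 122.6681] [ 30.8629  10.6037 122.6263]
flap tip [42.9484  0.4697 59.5466]
[136 134 137 135 135 136 135 127 105  66  28   8   9  16  15  11  10  16
   2  11  13  17   2  13   5  12   6   4  14  13  13   5  12  23  25  24
  32  29  30  34  20  30  30  25  23  30  32  27  20  28  27  28  28  21
  22  24  27  28  24  26  23  33  29  17  27]
158 0 0 111
161 249 254 6
164 248 255 13
167 248 256 13
170 247 256 15
173 247 256 4
176 246 257 16
179 246 257 1
182 246 258 18
185 245 258 19
188 245 258 24
191 245 257 34
194 246 257 27
197 246 257 29
```

```bash
python3 -m creep '[[1,6,0,0,0,0,1],[1,12,-1,0,0,0,0],[1,16,-1,0,0,0,0],[1,16,-2,0,0,0,0],[1,16,-2,0,0,0,0],[1,12,-1,0,0,0,0],[1,6,0,0,0,0,0],[1,0,0,5,0,0,0],[1,0,0,8,0,0,0],[1,0,0,8,0,0,0],[1,0,0,4,0,0,0],[1,0,0,0,0,0,0],[1,0,0,0,0,0,0]]' 60
python3 - <<'E'
from h import *
o=observe();print(o['tool_pos'],o['force'],o['eef_rot'])
im=snap('side','s4.png'); im2=snap('scene','c4.png')
f=lambda i,k:cv2.resize(i,None,fx=k,fy=k,interpolation=cv2.INTER_CUBIC)
cv2.imwrite('pics/m4.png',np.hstack([f(im[100:200,240:305],6),f(im2[205:305,262:328],6)]))
E
```

```text
time: 7.88
tool_pos: [0.5447, -0.1932, 0.168]
eef_rot: [-0.0, 0.765, 0.645, -0.0]
force: [0.2, 0.1, -1.2]
grip_width: 0.079
finger_force: 60.0
[ 0.54469718 -0.19321309  0.16798998] [ 0.17387615  0.14015271 -1.16433881] [-3.59223703e-04  7.64564002e-01  6.44547689e-01 -1.85739918e-04]
```

View pics/m4.png

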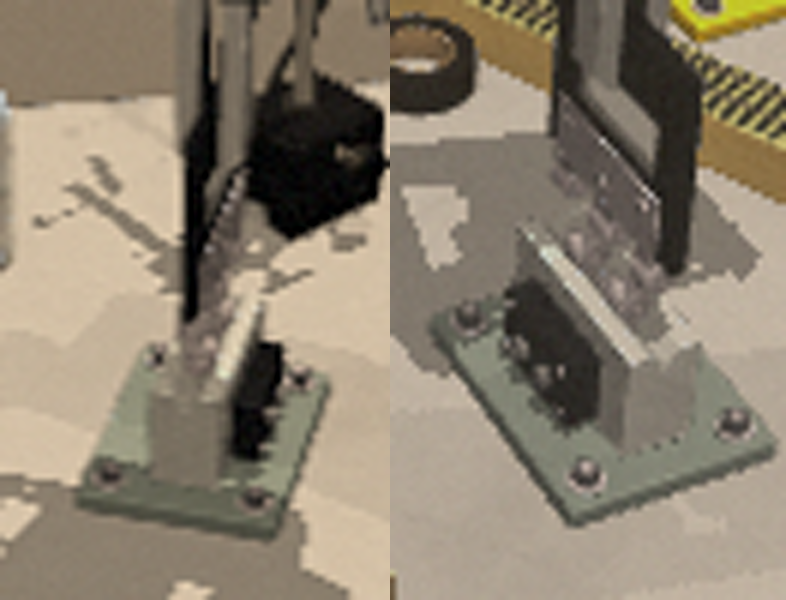

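The flap hangs over the block with its knuckles just above it. In the scene half, the flap's knuckles run (565,180) to (650,290) and the block's are near (575,243). I'll lower it gently and watch the force.

```bash
python3 -m creep '[[1,0,0,5,0,0,0],[1,0,0,4,0,0,0],[1,0,0,2,0,0,0],[1,0,0,1.5,0,0,0],[1,0,0,0,0,0,0]]'
python3 -m creep '[[1,0,0,1,0,0,0],[1,0,0,1,0,0,0],[1,0,0,0,0,0,0]]'
```

```text
time: 8.4
tool_pos: [0.5448, -0.1928, 0.1555]
eef_rot: [-0.0, 0.764, 0.645, -0.0]
force: [-0.5, -0.5, -2.2]
grip_width: 0.081
finger_force: 60.0
time: 8.65
tool_pos: [0.5449, -0.1928, 0.1539]
eef_rot: [-0.0, 0.764, 0.645, -0.0]
force: [-0.9, -0.2, -1.9]
grip_width: 0.085
finger_force: 60.0
```

```bash
python3 -m creep '[[1,0,0,1.5,0,0,0],[1,0,0,1.5,0,0,0],[1,0,0,0,0,0,0]]'
python3 -m creep '[[1,0,0,1.5,0,0,0],[1,0,0,1,0,0,0],[1,0,0,0,0,0,0]]'
```

```text
time: 8.9
tool_pos: [0.5448, -0.1928, 0.1506]
eef_rot: [-0.0, 0.764, 0.645, -0.0]
force: [0.2, -0.2, -2.1]
grip_width: 0.082
finger_force: 60.0
time: 9.15
tool_pos: [0.5448, -0.1928, 0.1482]
eef_rot: [-0.0, 0.764, 0.645, -0.0]
force: [0.0, -0.3, -2.8]
grip_width: 0.081
finger_force: 60.0
```

It's below the height where the knuckles would hit each other and there's no contact force, so they've meshed. Pressing on, slowly.

```bash
python3 -m creep '[[1,0,0,1,0,0,0],[1,0,0,1,0,0,0],[1,0,0,1,0,0,0],[1,0,0,0,0,0,0]]'
python3 -m creep '[[1,0,0,1,0,0,0],[1,0,0,1,0,0,0],[1,0,0,0,0,0,0],[1,0,0,0,0,0,0]]'
python3 -m creep '[[1,0,0,1,0,0,0],[1,0,0,1,0,0,0],[1,0,0,0,0,0,0],[1,0,0,0,0,0,0]]'
```

```text
time: 9.48
tool_pos: [0.5449, -0.1929, 0.1455]
eef_rot: [0.0, 0.764, 0.645, 0.0]
force: [-0.8, -0.1, 0.8]
grip_width: 0.081
finger_force: 60.0
time: 9.82
tool_pos: [0.545, -0.1929, 0.1436]
eef_rot: [0.0, 0.764, 0.645, 0.0]
force: [-0.5, 1.0, 3.1]
grip_width: 0.082
finger_force: 60.0
time: 10.15
tool_pos: [0.545, -0.1929, 0.1415]
eef_rot: [0.0, 0.764, 0.645, 0.0]
force: [-0.3, 0.0, 4.0]
grip_width: 0.08
finger_force: 60.0
```

```bash
python3 -m creep '[[1,0,0,0.6,0,0,0],[1,0,0,0,0,0,0],[1,0,0,0,0,0,0]]'
python3 -m creep '[[1,0,0,0.6,0,0,0],[1,0,0,0,0,0,0],[1,0,0,0,0,0,0]]'
python3 -m creep '[[1,0,0,0.8,0,0,0],[1,0,0,0,0,0,0],[1,0,0,0,0,0,0]]'
```

```text
time: 10.4
tool_pos: [0.5449, -0.1929, 0.1409]
eef_rot: [0.0, 0.764, 0.645, 0.0]
force: [0.7, 0.4, 4.9]
grip_width: 0.082
finger_force: 60.0
time: 10.65
tool_pos: [0.5449, -0.1928, 0.1405]
eef_rot: [0.0, 0.764, 0.645, 0.0]
force: [0.2, 0.1, 6.2]
grip_width: 0.086
finger_force: 60.0
time: 10.9
tool_pos: [0.545, -0.1929, 0.1404]
eef_rot: [0.0, 0.764, 0.645, 0.0]
force: [-2.1, 0.9, 12.2]
grip_width: 0.081
finger_force: 60.0
```

```bash
python3 -m creep '[[1,0,-0.3,0.5,0,0,0],[1,0,0,0,0,0,0],[1,0,0,0,0,0,0]]'
python3 -m creep '[[1,0,-0.2,0.6,0,0,0],[1,0,0,0,0,0,0],[1,0,0,0,0,0,0],[1,0,0,0,0,0,0]]'
python3 - <<'E'
from h import *
o=observe();print(o['tool_pos'],o['force'],o['moment'])
im=snap('side','s5.png'); im2=snap('scene','c5.png')
f=lambda i,k:cv2.resize(i,None,fx=k,fy=k,interpolation=cv2.INTER_CUBIC)
cv2.imwrite('pics/m5.png',np.hstack([f(im[100:200,240:305],6),f(im2[205:305,262:328],6)]))
E
```

```text
time: 11.15
tool_pos: [0.5449, -0.1929, 0.1403]
eef_rot: [0.001, 0.764, 0.645, 0.0]
force: [-3.3, 2.5, 15.2]
grip_width: 0.081
finger_force: 60.0
time: 11.48
tool_pos: [0.5449, -0.1929, 0.1403]
eef_rot: [0.001, 0.764, 0.645, 0.001]
force: [-4.2, 2.7, 20.0]
grip_width: 0.084
finger_force: 60.0
[ 0.54494399 -0.19290318  0.14028221] [-4.18038091  2.74863231 20.01954969] [ 0.45329044  1.1775122  -0.0605025 ]
```

View pics/m5.png

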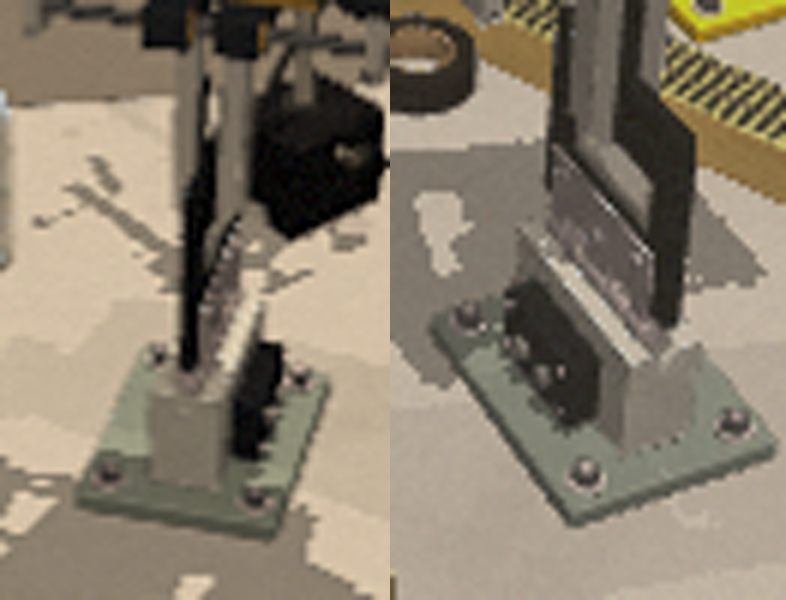

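```bash
python3 -m creep '[[1,0,-0.7,0,0,0,0],[1,0,0,0,0,0,0],[1,0,0,0,0,0,0],[1,0,0,0,0,0,0],[1,0,0,0,0,0,0]]'
```

```text
time: 12.0
tool_pos: [0.5447, -0.1928, 0.1403]
eef_rot: [0.002, 0.764, 0.645, 0.001]
force: [-0.6, 2.5, 17.4]
grip_width: 0.082
finger_force: 60.0
```

The side load is almost gone, the height is hard against the seat at exactly the expected value (TCP z 0.1403), and it's pressed at about 19 N. Handing in.

```bash
python3 -c "
from station import close_job
print(close_job())"
```

```text
the job is handed in; nothing more can be done
None
```

The three-knuckle flap is meshed on the grey hinge block and pressed down at about 19 N, still gripped at 60 N; it stopped hard at the expected seated height, so the plunger should be home and the holes in line (neither was read directly), and the job was handed in at about 12 s.

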